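Put the seasonings back on their own coasters

TASK

The four seasonings are all standing on one another's coasters. Put each one upright in the middle of its own: the pepper mill on the round coaster, the honey jar on the square one, the salt shaker on the triangular one and the spice jar on the clover-shaped one; park things on the empty steel plate on the way where you need to. Set everything down without dropping it or tipping it over, and leave the drinking glass alone.

Things in the scene. Friction and masses are not known exactly. Their poses are not given: they have to be found in the camera images.
- mill: Turned brown wooden pepper mill (tallest): 170 mm high, foot 58 mm across, rigid, 0.14 to 0.24 kg. Its rounded head, 123 to 159 mm above the foot, is at most 49 mm across: grip it there from above, at 140 mm; a 12 mm wide knob on top. Belongs on the round coaster. Starts upright; origin at the centre of its underside, z up its axis; yaw has no meaning.
- honey: Squat glass honey jar with a white lid, the widest of the four: 99 mm high, 58 by 62 mm across, 0.33 to 0.58 kg. Can be gripped 60 to 80 mm above its foot. Belongs on the square coaster. Starts upright; origin at the centre of its underside, z up its axis; yaw has no meaning.
- salt: Glass salt shaker with a domed grey top, the lowest and lightest of the four: 90 mm high, 44 mm across, its top part (above 70 mm) 34 mm across, 0.07 to 0.13 kg. Can be gripped 40 to 58 mm above its foot; may stand 3 degrees off plumb. Belongs on the triangular coaster. Starts upright; origin at the centre of its underside, z up its axis; yaw has no meaning.
- spice: Slim glass spice jar with a dark flat screw lid: 105 mm high, 42 mm across, lid 44 mm across (85 to 105 mm up), 0.08 to 0.15 kg. Can be gripped 60 to 80 mm above its foot. Belongs on the clover coaster. Starts upright; origin at the centre of its underside, z up its axis; yaw has no meaning.
- coaster_round: Round coaster, 96 mm across: the place of the pepper mill. It is stuck down and never moves, 8 mm thick and flat on top, dark wood with a cork inlay. Origin: centre of its underside, on the worktop; z up, so its top is 8 mm above the origin.
- coaster_square: Square coaster, 90 by 90 mm, sides along its x and y: the place of the honey jar. It is stuck down and never moves, 8 mm thick and flat on top, dark wood with a cork inlay. Origin: centre of its underside, on the worktop; z up, so its top is 8 mm above the origin.
- coaster_triangle: Three-sided coaster with blunted corners, each long side 38 mm from the centre, one corner along its +x: the place of the salt shaker. It is stuck down and never moves, 8 mm thick and flat on top, dark wood with a cork inlay. Origin: centre of its underside, on the worktop; z up, so its top is 8 mm above the origin.
- coaster_clover: Coaster in the form of a four-leaved clover, four round leaves of 58 mm, 112 mm across at its widest, leaf tip to leaf tip: the place of the spice jar. It is stuck down and never moves, 8 mm thick and flat on top, dark wood with a cork inlay. Origin: centre of its underside, on the worktop; z up, so its top is 8 mm above the origin.
- spare_plate: Plain oblong dark steel plate, 118 by 84 mm (long side along its x), 4 mm thick, flat, stuck down; empty at the start: a free spot where one thing may be parked on the way. Origin: centre of its underside, on the worktop.
- tumbler: Clear drinking glass, 81 mm across and 93 mm high, standing behind the middle of the work; leave it alone. Origin at the centre of its underside.
Things that resemble listed ones, but are neither listed nor needed, are in the scene too. Leave any green or red look-alike of the salt alone.

How it is judged:
By the outcome, as a careful person would: the job done as asked, in the order asked, and still so for the second after the job is handed in, with the robot touching nothing.
It also fails if it takes over 133 s, if anything falls off the work surface, if the arm or the gripper's body presses on something with over 40 N, if the wrist force passes 120 N, or if a joint passes its speed limit or range.

ROBOT

A 6-joint arm with a two-finger parallel gripper is mounted at the origin on a cart in front of the work surface, level with it; the furniture and walls round the work are solid. World frame = base frame: x ahead of the robot, y to its left, z up, the work surface at z = 0. Lengths are in m, angles in rad, forces in N, time in s.
With the tool pointing down it reaches from about 0.3 to 0.875 m from the base axis. Payload 6.4 kg.
Tool frame: the origin (TCP) lies at the very end of the fingers, on their centre line; the grasp point (between the pads) lies 19 mm behind it; z points along the fingers, y is the line along which they close (so a half turn about z gives the same grasp; the last joint's range is limited). The gripper opens to 85 mm and grips with 20 to 120 N. Pads are 22 mm wide; open, the fingers measure 114 mm over their backs; the gripper's body (76 mm by 85 mm) begins 54 mm behind the grasp point. The pads swing forward as they close: fully open they stand 13 mm farther back than shut.
Start: joints at [-1.318, 0.181, 1.607, -0, 1.354, -0.206], TCP at [0.255, -0.516, 0.231] pointing down, gripper open.
Joint ranges: [-2.99, 2.99], [-0.89, 2.07], [0.3, 2.58], [-1.14, 4.28], [0, 2.63], [-3.12, 3.12]. Speed limits (rad/s): [2.57, 2.57, 3.01, 3.14, 3.14, 3.14].

INTERFACE

Orientations are given as a rotation vector (axis times angle).
In Python, from rig import robot gives the robot as it stands.
- The arm moves only by the tool servo_tool, never from a script. Its argument "moves" is a list of rows, each a list of 7 numbers: the turn, a rotation vector about the tool's x, y, z in rad, then the shift along the tool's x, y, z in cm, then the finger opening in cm, from 0 to 8.54. In form: [[wx, wy, wz, dx, dy, dz, grip], ...]. A call has 1 to 12 rows; each row shifts and turns the commanded pose from where the row before left it, along the tool's axes as they then stand; what a row does not reach is not made up. A row lasts 1/8 s, in which the tool goes at most 62.5 mm and 10.7 degrees, less where a joint would pass 70% of its speed; a pose out of reach is approached as far as the arm can. A call is refused whole if a number of a shift passes 6.25 or a number of a turn 0.188, either way. A call with a gripper value outside its range is refused whole. The fingers move at their own pace and stop on an object; "force" is the grip in N (left out, the last holds). Time passes only in rows, so rows that do not move let the fingers close. It gives the time, the measured TCP pose, the force, the opening and the grip force at its end, in the units of the state.
- robot.read_state(): the state, without advancing time (a new reading comes with each control period).
- robot.snapshot(name): name is "scene" or "top" or "wrist"; returns (picture, depth): 480x640x3 uint8, red, green, blue; 480x640 float32, m along the optical axis (not along the pixel's ray), 0 where there is no reading.
- robot.get_calibration(name): a dict with "fx", "fy", "cx", "cy" (pixels), "xyz" and "attitude" of the camera in the world. Camera axes: x right, y down, z forward; pixel columns grow to the right and rows downward; lengths in m; the calibration is good to about 2 mm. A picture is of the moment at which its call begins: read the wrist's pose just before it. get_calibration takes no time and is no camera call; for the wrist camera it gives the pose at the moment of the call.
- robot.close_job(): hands the job in; it is judged then, once.
The state is a dict: "time": time; "qpos": joint angles; "qvel": joint speeds; "effort": joint torques, N m; "tcp_pos": TCP position; "tool_rot": TCP orientation; "ft_force": force on the tool from outside, world axes, zero at the start; "torque": the same for the moment, N m; "grip_width": finger opening in m; "finger_force": force on a finger pad.
Only numpy, scipy, OpenCV 4.12 (cv2) and the standard library are available. Lean on these libraries where they do the work, as an engineer would, in place of code of your own. Each camera call takes 0.05 s, during which the arm holds its last target. There are 200 camera calls.

## Working session

There is one attempt and no reset: what is moved stays moved. The work goes in short steps, Python scripts to look and compute and a tool call to move; the robot and the scene stay as the last step left them, time stands still between calls to the robot, and variables do not carry over. Pictures are saved under pics/ and viewed, at most 14 in all, crops included, and the job is handed in when it is done.

Besides the shell and the picture viewer there is one more tool, called after "Call:" as name(argument=value, ...), one argument or row to a line, values as JSON. servo_tool: Moves the arm, as the interface text tells. Its arguments: {"type":"object","properties":{"moves":{"type":"array"},"force":{"type":"number"}},"required":["moves"]}

```bash
mkdir -p pics; ls; python3 - <<'E'
from rig import robot
import cv2, numpy as np
s=robot.read_state(); print({k:np.round(v,3) for k,v in s.items()})
for n in("scene","top"):
    p,d=robot.snapshot(n); cv2.imwrite(f"pics/{n}0.png",p[:,:,::-1]); np.save(f"{n}0.npy",d); np.save(f"{n}0p.npy",p)
    print(n,robot.get_calibration(n))
print(robot.get_calibration("wrist"))
E
```

```text
pics
{'time': np.float64(0.0), 'qpos': array([-1.318,  0.182,  1.608, -0.   ,  1.354, -0.206]), 'qvel': array([ 0.002, -0.001, -0.   ,  0.002,  0.001, -0.001]), 'effort': array([-1.0000e-03, -4.4488e+01, -3.5134e+01, -0.0000e+00,  9.0000e-03,
        0.0000e+00]), 'tcp_pos': array([ 0.255, -0.515,  0.23 ]), 'tool_rot': array([-3.058, -0.714,  0.   ]), 'ft_force': array([-0.057, -0.534, -0.292]), 'torque': array([ 0.016, -0.01 , -0.043]), 'finger_force': np.float64(0.0), 'grip_width': np.float64(0.085)}
scene {'fx': 581.203553439009, 'fy': 581.203553439009, 'cx': 315.6597827271138, 'cy': 246.1893522421453, 'xyz': array([0.23663604, 0.47782036, 0.71152659]), 'attitude': array([-0.86763931,  2.56285414, -1.00770567])}
top {'fx': 480.1272082078377, 'fy': 480.1272082078377, 'cx': 320.2439895148775, 'cy': 242.16653330562573, 'xyz': array([ 0.44567575, -0.01369064,  0.94223549]), 'attitude': array([-2.04727862,  2.18832424, -0.22432995])}
{'fx': 339.95331403621867, 'fy': 339.95331403621867, 'cx': 313.83823465781376, 'cy': 242.9915340501456, 'xyz': array([ 0.32354821, -0.48148081,  0.37470888]), 'attitude': array([ 2.44019382, -1.51521548, -0.23550651])}
```

View pics/top0.png

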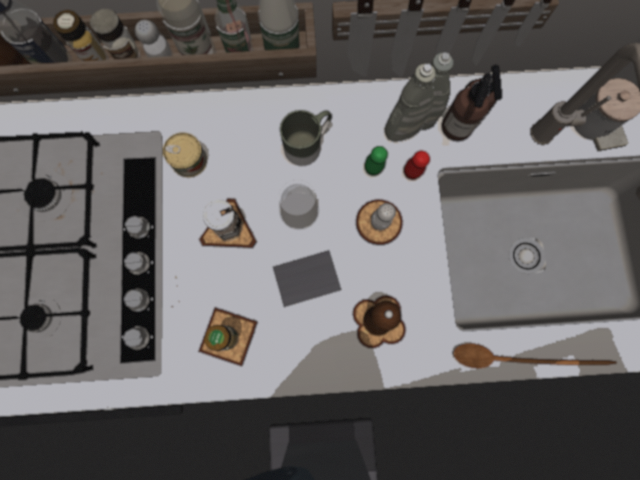

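View pics/scene0.png

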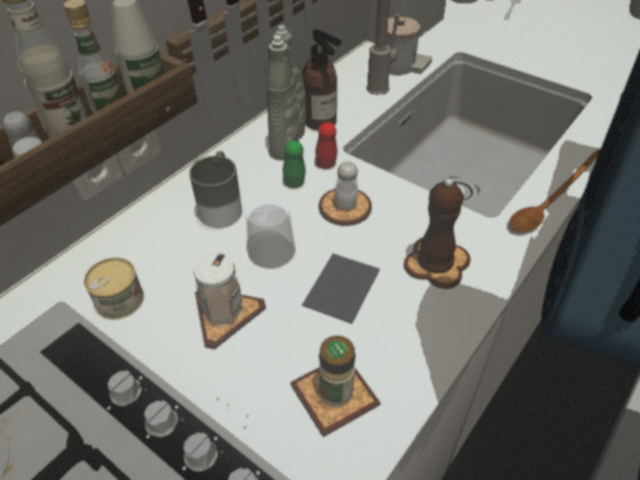

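The top view shows salt on the round coaster (380,220), honey on the triangle (225,222), spice on the square (228,336), mill on the clover (380,320), and the spare plate at (307,278). The scene view confirms this. Plan: salt→plate, mill→round, spice→clover, honey→square, salt→triangle.

```bash
cat > h.py <<'E'
from rig import robot
import cv2, numpy as np
from scipy.spatial.transform import Rotation as R
def rays(n,uv,cal=None):
    c=cal or robot.get_calibration(n); uv=np.asarray(uv,float)
    d=np.c_[(uv[:,0]-c['cx'])/c['fx'],(uv[:,1]-c['cy'])/c['fy'],np.ones(len(uv))]
    return np.array(c['xyz']),d@R.from_rotvec(c['attitude']).as_matrix().T
def plane(n,uv,z,cal=None):
    o,d=rays(n,uv,cal); return o+d*((z-o[2])/d[:,2])[:,None]
def pix(n,P):
    c=robot.get_calibration(n); q=(np.asarray(P)-c['xyz'])@R.from_rotvec(c['attitude']).as_matrix()
    return np.c_[q[:,0]/q[:,2]*c['fx']+c['cx'],q[:,1]/q[:,2]*c['fy']+c['cy']]
def cloud(n,depth,cal=None):
    v,u=np.mgrid[:480,:640]; o,d=rays(n,np.c_[u.ravel(),v.ravel()],cal)
    P=o+d*depth.reshape(-1,1); P[depth.ravel()==0]=np.nan
    return P.reshape(480,640,3)
E
python3 - <<'E'
from h import *
roi=dict(round=(380,220),tri=(228,225),square=(228,336),clover=(380,320),plate=(307,278))
for n in("top","scene"):
    D=np.load(n+"0.npy");P=np.load(n+"0p.npy");C=cloud(n,D)
    w=(P.min(2)>170); w&=np.hypot(C[...,0]-.5,C[...,1])<.3
    print(n,"table z",np.nanpercentile(C[w][:,2],[5,50,95]))
    hsv=cv2.cvtColor(P,cv2.COLOR_RGB2HSV)
    for k,c in roi.items():
        ctr=plane("top",[c],.008)[0]
        near=np.hypot(C[...,0]-ctr[0],C[...,1]-ctr[1])<.085
        m=near&(C[...,2]>-.004)&(C[...,2]<.018)&((hsv[...,1]>60) if k!="plate" else (hsv[...,2]<120))
        m=cv2.morphologyEx(m.astype(np.uint8),cv2.MORPH_OPEN,np.ones((2,2)))
        N,L,S,_=cv2.connectedComponentsWithStats(m); 
        keep=np.isin(L,[i for i in range(1,N) if S[i,4]>25])
        v,u=np.nonzero(keep); q=plane(n,np.c_[u,v],.004 if k=="plate" else .008)[:,:2]*1000
        q=q.astype(np.float32); np.save(f"c_{n}_{k}.npy",q)
        print(k,np.round(ctr,3),len(q),"zmed %.4f"%np.nanmedian(C[...,2][keep]),"circ",np.round(cv2.minEnclosingCircle(q),1) if 0 else cv2.minEnclosingCircle(q),"rect",np.round(np.r_[cv2.minAreaRect(q)[0],cv2.minAreaRect(q)[1],cv2.minAreaRect(q)[2]],1), "tri",np.round(cv2.minEnclosingTriangle(q)[1].reshape(-1),0) if k=="tri" else "")
# object heights
    for k,c in roi.items():
        ctr=plane("top",[c],.06)[0]; near=(np.hypot(C[...,0]-ctr[0],C[...,1]-ctr[1])<.07)
        z=C[...,2]; zm=np.nanpercentile(np.where(near,z,np.nan),99.5)
        for lo,hi in ((zm-.006,zm+.004),(.03,.06),(.06,.09)):
            b=near&(z>lo)&(z<hi); q=C[b]
            if len(q): print("obj",k,"top %.3f"%zm,np.round([lo,hi],3),len(q),np.round(q.mean(0),4),np.round(np.ptp(q[:,:2],axis=0),3))
    cv2.imwrite
E
```

```text
top table z [-0.00360857 -0.00086258  0.00212146]
round [ 0.674 -0.151  0.008] 1036 zmed 0.0075 circ ((668.8594970703125, -150.20408630371094), 45.67975997924805) rect [ 669.3 -150.7   88.3   89.    85.3] tri 
tri [0.684 0.153 0.008] 767 zmed 0.0073 circ ((675.6093139648438, 150.81581115722656), 60.567256927490234) rect [687.9 150.2 107.9  96.2  83.8] tri [647. 217. 745. 142. 633.  92.]
square [0.466 0.159 0.008] 1287 zmed 0.0073 circ ((463.9095458984375, 157.6565704345703), 58.17164993286133) rect [464.  157.7  85.8  85.2  68.1] tri 
clover [ 0.477 -0.133  0.008] 999 zmed 0.0076 circ ((472.5699768066406, -131.6741180419922), 53.14601516723633) rect [ 473.2 -131.6   90.6   90.9    8.6] tri 
plate [0.567 0.002 0.008] 2449 zmed 0.0031 circ ((565.4075317382812, 1.7619707584381104), 69.38041687011719) rect [566.    1.8  82.3 116.3  12.6] tri 
obj round top 0.097 [0.091 0.101] 168 [ 0.669  -0.153   0.0948] [0.026 0.027]
obj round top 0.097 [0.03 0.06] 150 [ 0.6589 -0.1426  0.0475] [0.039 0.04 ]
obj round top 0.097 [0.06 0.09] 163 [ 0.6633 -0.1473  0.0779] [0.035 0.035]
obj tri top 0.109 [
[... 1862 characters left out ...]
0.154  0.1069] [0.057 0.056]
obj tri top 0.109 [0.03 0.06] 534 [0.6642 0.165  0.0453] [0.054 0.053]
obj tri top 0.109 [0.06 0.09] 653 [0.665  0.1645 0.0756] [0.054 0.053]
obj square top 0.115 [0.109 0.119] 886 [0.463  0.1611 0.1132] [0.043 0.043]
obj square top 0.115 [0.03 0.06] 402 [0.454  0.1742 0.0452] [0.039 0.033]
obj square top 0.115 [0.06 0.09] 478 [0.454  0.1734 0.0754] [0.04  0.037]
obj clover top 0.176 [0.17 0.18] 59 [ 0.4795 -0.1237  0.1753] [0.012 0.011]
obj clover top 0.176 [0.03 0.06] 481 [ 0.4701 -0.1098  0.0471] [0.052 0.042]
obj clover top 0.176 [0.06 0.09] 505 [ 0.4724 -0.1135  0.0739] [0.046 0.036]
obj plate top 0.007 [0.001 0.011] 3520 [0.5639 0.0046 0.0037] [0.138 0.138]
```

Measurements from the two views agree to about 2 mm and match the given sizes. First I'll turn the tool so its x points back at the robot, which makes tool y = world y, and go over the salt.

Call:
servo_tool(
  moves=[
    [0, 0, -0.179, 0, 0, -0.5, 8.54],
    [0, 0, -0.179, 0, 0, -0.5, 8.54],
    [0, 0, -0.179, 0, 0, -0.5, 8.54],
    [0, 0, -0.179, 0, 0, -0.5, 8.54],
    [0, 0, -0.179, 0, 0, -0.5, 8.54],
    [0, 0, -0.179, 0, 0, -0.5, 8.54],
    [0, 0, -0.179, 0, 0, -0.5, 8.54],
    [0, 0, -0.179, 0, 0, -0.5, 8.54],
    [0, 0, -0.179, 0, 0, -0.5, 8.54],
    [0, 0, -0.179, 0, 0, -0.5, 8.54],
    [0, 0, -0.179, 0, 0, -0.5, 8.54],
    [0, 0, -0.179, 0, 0, -0.5, 8.54],
  ],
  force=40,
)

```text
time: 1.6
tcp_pos: [0.2546, -0.5152, 0.2909]
tool_rot: [-0.821, -3.032, -0.002]
ft_force: [0.5, 0.3, 0.5]
grip_width: 0.0849
finger_force: 0.0
```

Call:
servo_tool(
  moves=[
    [0, 0, -0.179, 0, 0, 0, 8.54],
    [0, 0, -0.179, 0, 0, 0, 8.54],
    [0, 0, -0.179, 0, 0, 0, 8.54],
    [0, 0, 0, 0, 0, 0, 8.54],
    [0, 0, 0, -3, 2.7, 0, 8.54],
    [0, 0, 0, -4.2, 3.65, 0, 8.54],
    [0, 0, 0, -4.2, 3.65, 0, 8.54],
    [0, 0, 0, -4.2, 3.65, 0, 8.54],
    [0, 0, 0, -4.2, 3.65, 0, 8.54],
    [0, 0, 0, -4.2, 3.65, 0, 8.54],
    [0, 0, 0, -4.2, 3.65, 0, 8.54],
    [0, 0, 0, 0, 0, 0, 8.54],
  ],
)

```text
time: 3.1
tcp_pos: [0.5383, -0.2657, 0.2908]
tool_rot: [-0.005, 3.142, 0.002]
ft_force: [-0.7, 0.2, -0.0]
grip_width: 0.0856
finger_force: 0.0
```

Call:
servo_tool(
  moves=[
    [0, 0, 0, -4.3, 3.8, 0, 8.54],
    [0, 0, 0, -4.4, 3.8, 1.0, 8.54],
    [0, 0, 0, -4.4, 3.9, 1.0, 8.54],
    [0, 0, 0, 0, 0, 1, 8.54],
    [0, 0, 0, 0, 0, 0, 8.54],
  ],
)

```text
time: 3.72
tcp_pos: [0.6657, -0.1542, 0.2595]
tool_rot: [0.0, -3.138, -0.001]
ft_force: [-0.3, 0.4, -0.3]
grip_width: 0.0856
finger_force: 0.0
```

```bash
python3 - <<'E'
from h import *
s=robot.read_state();print(s['tcp_pos'],s['tool_rot']);c=robot.get_calibration("wrist");print(c)
p,d=robot.snapshot("wrist");cv2.imwrite("pics/w1.png",p[:,:,::-1])
C=cloud("wrist",d,c);np.save("w1.npy",C);z=C[...,2]
for nm,(x,y),lo,hi in(("salt",(.669,-.151),.091,.101),("mill",(.479,-.124),.17,.182)):
    b=(np.hypot(C[...,0]-x,C[...,1]-y)<.04)&(z>lo)&(z<hi);q=C[b];print(nm,len(q),q.mean(0) if len(q) else 0,np.ptp(q,axis=0) if len(q) else 0)
hsv=cv2.cvtColor(p,cv2.COLOR_RGB2HSV)
for nm,(x,y) in(("round",(.669,-.149)),("clover",(.473,-.13)),("plate",(.566,.003))):
    m=(np.hypot(C[...,0]-x,C[...,1]-y)<.085)&(z>-.006)&(z<.016)&((hsv[...,1]>60)if nm!="plate" else (hsv[...,2]<120))
    m=cv2.morphologyEx(m.astype(np.uint8),cv2.MORPH_OPEN,np.ones((3,3)))
    v,u=np.nonzero(m)
    if len(v)<50: print(nm,len(v));continue
    q=(plane("wrist",np.c_[u,v],.004 if nm=="plate" else .008,c)[:,:2]*1000).astype(np.float32)
    print(nm,len(q),cv2.minEnclosingCircle(q),cv2.minAreaRect(q),np.nanmedian(z[m>0]))
E
```

```text
[ 0.66566148 -0.15420122  0.25952138] [ 2.41141564e-04 -3.13828022e+00 -8.21731381e-04]
{'fx': 339.95331403621867, 'fy': 339.95331403621867, 'cx': 313.83823465781376, 'cy': 242.9915340501456, 'xyz': array([ 0.58887491, -0.15464827,  0.40399039]), 'attitude': array([2.05796346, 2.05925492, 0.31343634])}
salt 772 [ 0.66859321 -0.15491385  0.09600666] [0.03032641 0.03043145 0.00966292]
mill 0 0 0
round 2628 ((671.5560913085938, -150.98724365234375), 47.00339126586914) ((672.8775024414062, -151.4899444580078), (84.70772552490234, 90.35208892822266), 7.061859607696533) 0.009713161024025585
clover 3238 ((479.6790771484375, -133.43426513671875), 52.63801574707031) ((490.9255065917969, -132.68565368652344), (65.04656219482422, 98.05990600585938), 0.029833290725946426) 0.009719132912994422
plate 11442 ((560.5661010742188, -3.467829465866089), 78.26461791992188) ((548.6304321289062, -12.893669128417969), (127.67635345458984, 136.70050048828125), 12.932888984680176) 0.00498088390343579
```

View pics/w1.png

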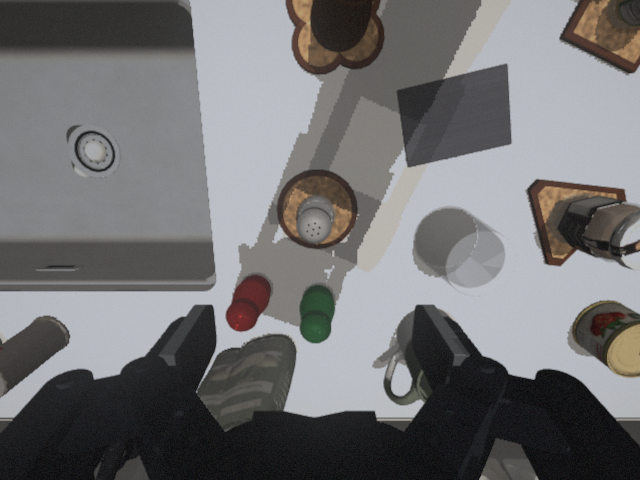

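The wrist view shows the salt on the round coaster at (316,220), the red and green look-alikes beyond it clear of the fingers, and the plate at (455,115). Descending over the salt and gripping it.

Call:
servo_tool(
  moves=[
    [0, 0, 0, -0.3, 0.2, 3, 8.54],
    [0, 0, 0, 0, 0, 5, 8.54],
    [0, 0, 0, 0, 0, 5, 8.54],
    [0, 0, 0, 0, 0, 4, 8.54],
    [0, 0, 0, 0, 0, 3, 8.54],
    [0, 0, 0, 0, 0, 2, 8.54],
    [0, 0, 0, 0, 0, 0.3, 8.54],
    [0, 0, 0, 0, 0, 0, 6],
    [0, 0, 0, 0, 0, 0, 4],
    [0, 0, 0, 0, 0, 0, 3.5],
    [0, 0, 0, 0, 0, 0, 3.5],
  ],
  force=30,
)

```text
time: 5.15
tcp_pos: [0.671, -0.1519, 0.0402]
tool_rot: [-0.004, 3.139, -0.002]
ft_force: [-0.7, -0.8, 6.9]
grip_width: 0.0389
finger_force: 30.2
```

Call:
servo_tool(
  moves=[
    [0, 0, 0, 0, 0, 0, 3],
    [0, 0, 0, 0, 0, 0, 3],
    [0, 0, 0, 0, 0, 0, 3],
  ],
)

```text
time: 5.52
tcp_pos: [0.671, -0.1519, 0.0402]
tool_rot: [-0.004, 3.139, -0.002]
ft_force: [-1.1, 0.2, 5.8]
grip_width: 0.0389
finger_force: 30.3
```

Call:
servo_tool(
  moves=[
    [0, 0, 0, 0, 0, -1, 3],
    [0, 0, 0, 0, 0, -2.5, 3],
    [0, 0, 0, 0, 0, -3, 3],
    [0, 0, 0, 0, 0, -2.5, 3],
    [0, 0, 0, 1, 1.5, 0, 3],
    [0, 0, 0, 2, 3, 0, 3],
    [0, 0, 0, 3, 4.4, 0, 3],
    [0, 0, 0, 2.5, 3.6, 0, 3],
    [0, 0, 0, 1.5, 2, 0, 3],
    [0, 0, 0, 0.5, 1, 0, 3],
    [0, 0, 0, 0, 0, 0, 3],
    [0, 0, 0, 0, 0, 0, 3],
  ],
)

```text
time: 7.02
tcp_pos: [0.5653, 0.0022, 0.1286]
tool_rot: [-0.002, 3.141, -0.001]
ft_force: [-0.3, 0.4, -1.2]
grip_width: 0.0392
finger_force: 30.4
```

Call:
servo_tool(
  moves=[
    [0, 0, 0, 0, 0, 2, 3],
    [0, 0, 0, 0, 0, 3, 3],
    [0, 0, 0, 0, 0, 2.3, 3],
    [0, 0, 0, 0, 0, 1.0, 3],
    [0, 0, 0, 0, 0, 0.3, 3],
    [0, 0, 0, 0, 0, 0.2, 3],
    [0, 0, 0, 0, 0, 0.2, 3],
    [0, 0, 0, 0, 0, 0, 3],
    [0, 0, 0, 0, 0, 0, 3],
  ],
)

```text
time: 8.15
tcp_pos: [0.5648, 0.0031, 0.0387]
tool_rot: [-0.004, 3.141, -0.0]
ft_force: [-0.1, 0.0, -1.3]
grip_width: 0.0389
finger_force: 30.4
```

Call:
servo_tool(
  moves=[
    [0, 0, 0, 0, 0, 0.1, 3],
    [0, 0, 0, 0, 0, 0.1, 3],
    [0, 0, 0, 0, 0, 0, 3],
    [0, 0, 0, 0, 0, 0, 3],
  ],
)

```text
time: 8.65
tcp_pos: [0.5645, 0.0031, 0.0363]
tool_rot: [-0.003, 3.142, 0.0]
ft_force: [0.2, 0.8, -0.1]
grip_width: 0.0391
finger_force: 30.5
```

Call:
servo_tool(
  moves=[
    [0, 0, 0, 0, 0, 0.05, 3],
    [0, 0, 0, 0, 0, 0, 4.2],
    [0, 0, 0, 0, 0, 0, 5],
    [0, 0, 0, 0, 0, 0, 6.5],
    [0, 0, 0, 0, 0, 0, 8.54],
    [0, 0, 0, 0, 0, 0, 8.54],
    [0, 0, 0, 0, 0, -2, 8.54],
    [0, 0, 0, 0, 0, -4, 8.54],
    [0, 0, 0, 0, 0, -6, 8.54],
    [0, 0, 0, 0, 0, -6, 8.54],
    [0, 0, 0, 0, 0, -4, 8.54],
    [0, 0, 0, 0, 0, 0, 8.54],
  ],
)

```text
time: 10.15
tcp_pos: [0.5668, 0.0027, 0.2604]
tool_rot: [-0.004, 3.133, -0.003]
ft_force: [0.6, -0.5, -0.3]
grip_width: 0.0855
finger_force: 0.0
```

Call:
servo_tool(
  moves=[
    [0, 0, 0, 1.5, -2.2, 0, 8.54],
    [0, 0, 0, 3, -4.5, 0, 8.54],
    [0, 0, 0, 2.5, -4, 0, 8.54],
    [0, 0, 0, 1.5, -2, 0, 8.54],
    [0, 0, 0, 0, 0, 0, 8.54],
    [0, 0, 0, 0, 0, 0, 8.54],
  ],
)

```text
time: 10.9
tcp_pos: [0.4798, -0.1235, 0.2551]
tool_rot: [0.003, -3.141, -0.002]
ft_force: [-0.1, -0.1, 0.3]
grip_width: 0.0853
finger_force: 0.0
```

```bash
cat >> h.py <<'E'
def look(n,objs,coasters=(),save=None):
    """objs: (name,x,y,zlo,zhi); coasters: (name,x,y,ztop)"""
    c=robot.get_calibration(n); p,d=robot.snapshot(n)
    if save: cv2.imwrite(save,p[:,:,::-1])
    C=cloud(n,d,c); z=C[...,2]; hsv=cv2.cvtColor(p,cv2.COLOR_RGB2HSV)
    for nm,x,y,lo,hi in objs:
        q=C[(np.hypot(C[...,0]-x,C[...,1]-y)<.045)&(z>lo)&(z<hi)]*1000
        if len(q)>10: print(n,nm,len(q),"mid",np.round((q.min(0)+q.max(0))/2,1),"size",np.round(np.ptp(q,axis=0),1))
        else: print(n,nm,"none")
    for nm,x,y,zt in coasters:
        m=(np.hypot(C[...,0]-x,C[...,1]-y)<.075)&(z>zt-.012)&(z<zt+.008)&((hsv[...,1]>60)if nm!="plate" else (hsv[...,2]<120))
        m=cv2.morphologyEx(m.astype(np.uint8),cv2.MORPH_OPEN,np.ones((3,3)))
        v,u=np.nonzero(m)
        if len(v)<50: print(n,nm,"none");continue
        q=(plane(n,np.c_[u,v],zt,c)[:,:2]*1000).astype(np.float32)
        (e,r),b=cv2.minEnclosingCircle(q),cv2.minAreaRect(q)
        print(n,nm,len(q),"circ",np.round(e,1),round(r,1),"rect",np.round(b[0],1),np.round(b[1],1),round(b[2],1))
E
python3 - <<'E'
from h import *
o=[("salt",.565,.003,.086,.1),("mill",.479,-.1245,.168,.182)]
k=[("round",.669,-.15,.008)]
for n in("top","scene","wrist"): look(n,o,k,save=f"pics/{n}2.png")
E
```

```text
top salt 205 mid [564.2   2.1  90.7] size [29.2 28.8  9.4]
top mill none
top round 1285 circ [ 670.9 -148.7] 45.7 rect [ 676.6 -140. ] [69.9 91.1] 56.0
scene salt 244 mid [564.9   2.5  91.1] size [29.3 29.2  9.9]
scene mill 59 mid [ 480.2 -125.5  174.1] size [12.4 11.5  9.5]
scene round 1386 circ [ 672.1 -149. ] 46.8 rect [ 673.5 -150.1] [90.4 88.7] 56.3
wrist salt 478 mid [561.3  -0.7  91.1] size [27.1 30.1 10.1]
wrist mill 350 mid [ 477.5 -127.4  174.3] size [21.1 20.7 12.6]
wrist round 3273 circ [ 671.3 -151.1] 47.4 rect [ 672.1 -151.4] [93.  92.2] 0.9
```

Salt stands upright on the plate at (564.5, 2.5) mm. Now the mill.

Call:
servo_tool(
  moves=[
    [0, 0, 0, 0, -0.1, 2.5, 8.54],
    [0, 0, 0, 0, 0, 4, 8.54],
    [0, 0, 0, 0, 0, 3.5, 8.54],
    [0, 0, 0, 0, 0, 2, 8.54],
    [0, 0, 0, 0, 0, 0.9, 8.54],
    [0, 0, 0, 0, 0, 0, 8],
    [0, 0, 0, 0, 0, 0, 6],
    [0, 0, 0, 0, 0, 0, 4.5],
    [0, 0, 0, 0, 0, 0, 4],
    [0, 0, 0, 0, 0, 0, 4],
    [0, 0, 0, 0, 0, 0, 4],
  ],
  force=50,
)

```text
time: 12.42
tcp_pos: [0.4809, -0.1256, 0.1283]
tool_rot: [-0.003, 3.139, -0.002]
ft_force: [0.4, 0.6, 5.7]
grip_width: 0.0462
finger_force: 50.9
```

Call:
servo_tool(
  moves=[
    [0, 0, 0, 0, 0, -1, 4],
    [0, 0, 0, 0, 0, -2, 4],
    [0, 0, 0, 0, 0, -2, 4],
    [0, 0, 0, -1.5, -0.2, 0, 4],
    [0, 0, 0, -3, -0.4, 0, 4],
    [0, 0, 0, -4, -0.5, 0, 4],
    [0, 0, 0, -4, -0.5, 0, 4],
    [0, 0, 0, -3.5, -0.4, 0, 4],
    [0, 0, 0, -2, -0.3, 0, 4],
    [0, 0, 0, -1, 0, 0, 4],
    [0, 0, 0, 0, 0, 0, 4],
    [0, 0, 0, 0, 0, 0, 4],
  ],
)

```text
time: 13.92
tcp_pos: [0.6692, -0.1474, 0.1764]
tool_rot: [0.004, -3.141, -0.0]
ft_force: [0.9, 0.6, -1.3]
grip_width: 0.046
finger_force: 51.5
```

Call:
servo_tool(
  moves=[
    [0, 0, 0, -0.2, -0.15, 1, 4],
    [0, 0, 0, 0, 0, 1.8, 4],
    [0, 0, 0, 0, 0, 1.0, 4],
    [0, 0, 0, 0, 0, 0.4, 4],
    [0, 0, 0, 0, 0, 0.2, 4],
    [0, 0, 0, 0, 0, 0.1, 4],
    [0, 0, 0, 0, 0, 0.1, 4],
    [0, 0, 0, 0, 0, 0, 4],
    [0, 0, 0, 0, 0, 0, 4],
  ],
)

```text
time: 15.05
tcp_pos: [0.672, -0.1492, 0.131]
tool_rot: [-0.003, 3.141, -0.0]
ft_force: [-0.2, 0.3, -2.8]
grip_width: 0.0462
finger_force: 51.5
```

Call:
servo_tool(
  moves=[
    [0, 0, 0, 0, 0, 0.1, 4],
    [0, 0, 0, 0, 0, 0.1, 4],
    [0, 0, 0, 0, 0, 0.05, 4],
    [0, 0, 0, 0, 0, 0, 4],
  ],
)

```text
time: 15.55
tcp_pos: [0.672, -0.1492, 0.1284]
tool_rot: [-0.003, 3.141, -0.0]
ft_force: [0.7, 0.3, -1.0]
grip_width: 0.0464
finger_force: 51.6
```

Call:
servo_tool(
  moves=[
    [0, 0, 0, 0, 0, 0.05, 4],
    [0, 0, 0, 0, 0, 0, 4],
    [0, 0, 0, 0, 0, 0, 5],
    [0, 0, 0, 0, 0, 0, 6.5],
    [0, 0, 0, 0, 0, 0, 8.54],
    [0, 0, 0, 0, 0, 0, 8.54],
    [0, 0, 0, 0, 0, -1.5, 8.54],
    [0, 0, 0, 0, 0, -3.5, 8.54],
    [0, 0, 0, 0, 0, -4, 8.54],
    [0, 0, 0, 0, 0, -2, 8.54],
    [0, 0, 0, 1, 1.5, 0, 8.54],
    [0, 0, 0, 2.5, 3.5, 0, 8.54],
  ],
)

```text
time: 17.05
tcp_pos: [0.6367, -0.1, 0.2379]
tool_rot: [-0.0, 3.141, -0.001]
ft_force: [0.3, 0.5, -0.0]
grip_width: 0.0853
finger_force: 0.0
```

Call:
servo_tool(
  moves=[
    [0, 0, 0, 3.2, 4.8, 0, 8.54],
    [0, 0, 0, 3.2, 4.8, 0, 8.54],
    [0, 0, 0, 3.2, 4.8, 0, 8.54],
    [0, 0, 0, 3.2, 4.8, 0, 8.54],
    [0, 0, 0, 2.6, 4, 0, 8.54],
    [0, 0, 0, 1.6, 2.4, 0, 8.54],
    [0, 0, 0, 0.4, 0.4, 0, 8.54],
    [0, 0, 0, 0, 0, 0, 8.54],
    [0, 0, 0, 0, 0, 0, 8.54],
  ],
)

```text
time: 18.18
tcp_pos: [0.4628, 0.1595, 0.2378]
tool_rot: [-0.002, 3.141, -0.0]
ft_force: [0.6, 0.3, 0.1]
grip_width: 0.0856
finger_force: 0.0
```

```bash
python3 - <<'E'
from h import *
print(robot.read_state()['tcp_pos'])
o=[("mill",.672,-.149,.168,.182),("spice",.4627,.1605,.107,.117),("honey",.679,.153,.1,.112)]
k=[("clover",.473,-.13,.008)]
for n in("top","scene","wrist"): look(n,o,k,save=f"pics/{n}3.png")
E
```

```text
[0.46282001 0.15953819 0.23780192]
top mill 44 mid [ 669.2 -149.3  173.4] size [12.7 12.3 10.8]
top spice 76 mid [459.1 157.6 111.8] size [35.3 27.8  9.2]
top honey 760 mid [679.1 152.9 105.7] size [57.  56.  11.4]
top clover 2005 circ [ 474.6 -129.9] 53.2 rect [ 475.3 -130.2] [90.2 90.9] 7.8
scene mill none
scene spice 924 mid [463.6 160.5 111.8] size [43.8 43.3  9.5]
scene honey 1101 mid [680.4 153.3 105.3] size [56.7 56.3 10.5]
scene clover 2193 circ [ 474.9 -130.6] 54.7 rect [ 475.5 -130.5] [91.3 93.8] 7.8
wrist mill none
wrist spice 2139 mid [462.1 158.2 112. ] size [43.  43.2  9.8]
wrist honey 188 mid [654.3 152.2 104.8] size [ 8.8 34.9  9.4]
wrist clover 6037 circ [ 474.8 -132.8] 55.2 rect [ 474.8 -133.5] [94. 95.] 7.7
```

Mill is on the round coaster, and the clear view puts the clover centre at (475, −130.3) mm. Now the spice jar.

Call:
servo_tool(
  moves=[
    [0, 0, 0, 0, 0.1, 3, 8.54],
    [0, 0, 0, 0, 0, 4.5, 8.54],
    [0, 0, 0, 0, 0, 4.5, 8.54],
    [0, 0, 0, 0, 0, 3.5, 8.54],
    [0, 0, 0, 0, 0, 2, 8.54],
    [0, 0, 0, 0, 0, 0.8, 8.54],
    [0, 0, 0, 0, 0, 0, 8],
    [0, 0, 0, 0, 0, 0, 6],
    [0, 0, 0, 0, 0, 0, 4],
    [0, 0, 0, 0, 0, 0, 3.5],
    [0, 0, 0, 0, 0, 0, 3.5],
    [0, 0, 0, 0, 0, 0, 3.5],
  ],
  force=40,
)

```text
time: 19.82
tcp_pos: [0.4631, 0.1615, 0.056]
tool_rot: [-0.004, 3.139, 0.0]
ft_force: [-1.1, -0.4, 6.4]
grip_width: 0.0427
finger_force: 38.1
```

Call:
servo_tool(
  moves=[
    [0, 0, 0, 0, 0, -1.5, 3.5],
    [0, 0, 0, 0, 0, -3.5, 3.5],
    [0, 0, 0, 0, 0, -4, 3.5],
    [0, 0, 0, 0, -1.5, -2, 3.5],
    [0, 0, 0, -0.2, -3.5, 0, 3.5],
    [0, 0, 0, -0.2, -4.5, 0, 3.5],
    [0, 0, 0, -0.2, -5, 0, 3.5],
    [0, 0, 0, -0.2, -5, 0, 3.5],
    [0, 0, 0, -0.2, -4.5, 0, 3.5],
    [0, 0, 0, -0.2, -3.2, 0, 3.5],
    [0, 0, 0, 0, -2, 0, 3.5],
    [0, 0, 0, 0, 0, 0, 3.5],
  ],
)

```text
time: 21.32
tcp_pos: [0.4747, -0.1313, 0.1651]
tool_rot: [-0.001, 3.141, 0.0]
ft_force: [0.1, 0.6, -1.4]
grip_width: 0.043
finger_force: 38.7
```

Call:
servo_tool(
  moves=[
    [0, 0, 0, 0, 0, 2, 3.5],
    [0, 0, 0, 0, 0, 3.5, 3.5],
    [0, 0, 0, 0, 0, 2.5, 3.5],
    [0, 0, 0, 0, 0, 1, 3.5],
    [0, 0, 0, 0, 0, 0.5, 3.5],
    [0, 0, 0, 0, 0, 0, 3.5],
    [0, 0, 0, 0, 0, 0, 3.5],
  ],
)

```text
time: 22.2
tcp_pos: [0.4755, -0.1308, 0.0707]
tool_rot: [-0.004, 3.14, -0.001]
ft_force: [0.2, 0.4, -1.0]
grip_width: 0.0432
finger_force: 38.7
```

Down to 0.056 + small margin.

Call:
servo_tool(
  moves=[
    [0, 0, 0, 0, 0, 0.5, 3.5],
    [0, 0, 0, 0, 0, 0.4, 3.5],
    [0, 0, 0, 0, 0, 0.2, 3.5],
    [0, 0, 0, 0, 0, 0.1, 3.5],
    [0, 0, 0, 0, 0, 0.1, 3.5],
    [0, 0, 0, 0, 0, 0.1, 3.5],
    [0, 0, 0, 0, 0, 0, 3.5],
    [0, 0, 0, 0, 0, 0, 3.5],
  ],
)

```text
time: 23.2
tcp_pos: [0.4749, -0.1306, 0.056]
tool_rot: [-0.004, 3.141, -0.0]
ft_force: [-1.7, 0.2, 2.0]
grip_width: 0.0432
finger_force: 38.9
```

Call:
servo_tool(
  moves=[
    [0, 0, 0, 0, 0, 0, 4.5],
    [0, 0, 0, 0, 0, 0, 5.5],
    [0, 0, 0, 0, 0, 0, 7],
    [0, 0, 0, 0, 0, 0, 8.54],
    [0, 0, 0, 0, 0, 0, 8.54],
    [0, 0, 0, 0, 0, -1.5, 8.54],
    [0, 0, 0, 0, 0, -4, 8.54],
    [0, 0, 0, 0, 0, -5, 8.54],
    [0, 0, 0, 0, 0, -5, 8.54],
    [0, 0, 0, 0, 0, -3, 8.54],
    [0, 0, 0, -1.2, 1.6, 0, 8.54],
    [0, 0, 0, -2.7, 3.8, 0, 8.54],
  ],
)

```text
time: 24.7
tcp_pos: [0.5142, -0.0772, 0.243]
tool_rot: [0.001, 3.139, -0.003]
ft_force: [-0.4, 0.6, 0.3]
grip_width: 0.0852
finger_force: 0.0
```

Call:
servo_tool(
  moves=[
    [0, 0, 0, -3.4, 4.7, 0, 8.54],
    [0, 0, 0, -3.4, 4.7, 0, 8.54],
    [0, 0, 0, -3.4, 4.7, 0, 8.54],
    [0, 0, 0, -3, 4.2, 0, 8.54],
    [0, 0, 0, -2.2, 3.1, 0, 8.54],
    [0, 0, 0, -1.2, 1.6, 0, 8.54],
    [0, 0, 0, 0, 0, 0, 8.54],
    [0, 0, 0, 0, 0, 0, 8.54],
  ],
)

```text
time: 25.7
tcp_pos: [0.6788, 0.1533, 0.2413]
tool_rot: [0.003, -3.142, 0.001]
ft_force: [-0.5, 0.5, 0.1]
grip_width: 0.0857
finger_force: 0.0
```

```bash
python3 - <<'E'
from h import *
print(robot.read_state()['tcp_pos'])
o=[("mill",.672,-.149,.168,.182),("spice",.475,-.1305,.107,.117),("honey",.68,.153,.1,.112),("salt",.565,.003,.086,.1)]
k=[("square",.464,.159,.008)]
for n in("top","scene","wrist"): look(n,o,k,save=f"pics/{n}4.png")
E
```

```text
[0.67883035 0.15331009 0.24128905]
top mill 42 mid [ 670.1 -149.8  173.6] size [10.7 11.3 10.6]
top spice 504 mid [ 474.5 -129.4  112.1] size [41.6 42.9  9.1]
top honey 763 mid [678.9 152.6 105.7] size [57.1 55.3 11.1]
top salt 208 mid [564.2   2.2  90.7] size [29.6 28.9  9.3]
top square 2053 circ [465.4 160.2] 58.1 rect [466.2 159.8] [86.4 86.3] 68.0
scene mill 46 mid [ 671.4 -149.8  173.9] size [12.8 12.1 10.7]
scene spice 536 mid [ 475.6 -129.5  111.8] size [43.8 46.8  9.2]
scene honey 1096 mid [680.1 152.7 105.1] size [57.6 56.9 10.2]
scene salt 245 mid [565.3   2.7  90.8] size [30.3 28.9  9.6]
scene square 3780 circ [466.1 160.4] 59.8 rect [466.3 160.2] [87.5 88.4] 67.9
wrist mill none
wrist spice none
wrist honey 3402 mid [678.8 151.1 105.7] size [56.1 56.5 11.2]
wrist salt 1308 mid [564.3   2.   91.5] size [31.8 30.9 10.9]
wrist square 3390 circ [484.8 151.3] 49.6 rect [500.7 151.4] [44.  98.5] 0.1
```

View pics/scene4.png

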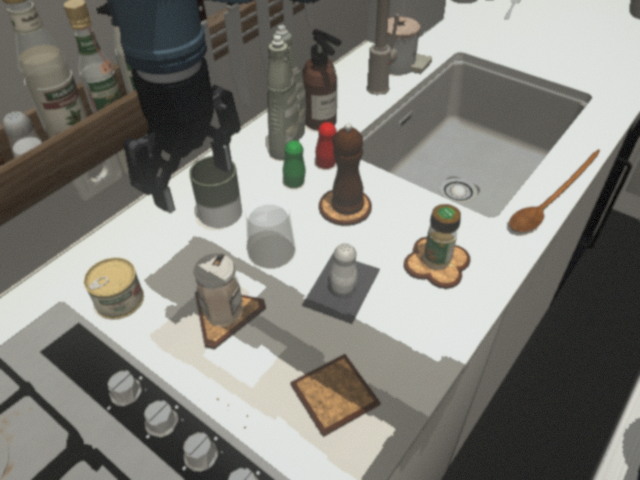

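View pics/wrist4.png

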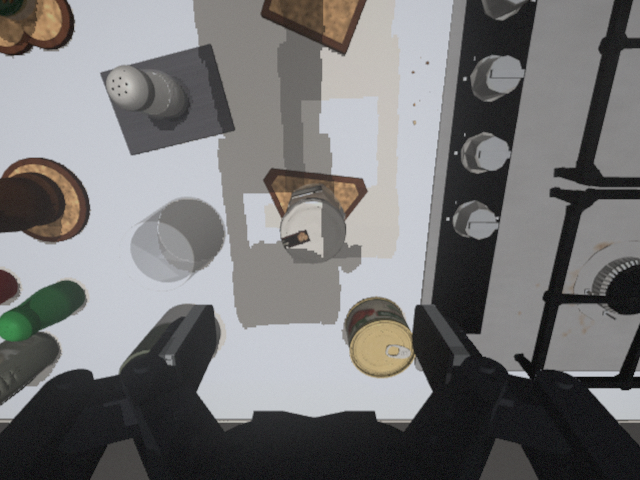

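Scene view: mill on the round coaster (345,205), spice centred on the clover (440,255), salt on the plate (342,285), square empty (335,392). The wrist view shows honey at (313,228), with the tin (380,335) clear of the fingers. Now honey.

Call:
servo_tool(
  moves=[
    [0, 0, 0, -0.05, -0.05, 3, 8.54],
    [0, 0, 0, 0, 0, 4.5, 8.54],
    [0, 0, 0, 0, 0, 4.5, 8.54],
    [0, 0, 0, 0, 0, 3.5, 8.54],
    [0, 0, 0, 0, 0, 2, 8.54],
    [0, 0, 0, 0, 0, 1.1, 8.54],
    [0, 0, 0, 0, 0, 0, 8],
    [0, 0, 0, 0, 0, 0, 7],
    [0, 0, 0, 0, 0, 0, 6],
    [0, 0, 0, 0, 0, 0, 5],
    [0, 0, 0, 0, 0, 0, 5],
    [0, 0, 0, 0, 0, 0, 5],
  ],
  force=70,
)

```text
time: 27.35
tcp_pos: [0.6812, 0.1527, 0.0574]
tool_rot: [-0.003, 3.138, -0.001]
ft_force: [-1.2, -3.5, 7.4]
grip_width: 0.0568
finger_force: 73.8
```

Call:
servo_tool(
  moves=[
    [0, 0, 0, 0, 0, -0.7, 5],
    [0, 0, 0, 0, 0, -2, 5],
    [0, 0, 0, 0, 0, -2.5, 5],
    [0, 0, 0, 1, 0, -1, 5],
    [0, 0, 0, 2.5, 0.1, 0, 5],
    [0, 0, 0, 3.5, 0.1, 0, 5],
    [0, 0, 0, 4, 0.2, 0, 5],
    [0, 0, 0, 4, 0.1, 0, 5],
    [0, 0, 0, 3, 0.1, 0, 5],
    [0, 0, 0, 2, 0.1, 0, 5],
    [0, 0, 0, 1.2, 0, 0, 5],
    [0, 0, 0, 0, 0, 0, 5],
  ],
)

```text
time: 28.85
tcp_pos: [0.467, 0.16, 0.1169]
tool_rot: [-0.004, 3.142, 0.0]
ft_force: [-0.1, 0.6, -4.7]
grip_width: 0.0569
finger_force: 75.6
```

Call:
servo_tool(
  moves=[
    [0, 0, 0, 0, 0, 1.2, 5],
    [0, 0, 0, 0, 0, 2, 5],
    [0, 0, 0, 0, 0, 1.2, 5],
    [0, 0, 0, 0, 0, 0.5, 5],
    [0, 0, 0, 0, 0, 0, 5],
    [0, 0, 0, 0, 0, 0, 5],
  ],
)

```text
time: 29.6
tcp_pos: [0.4683, 0.16, 0.0683]
tool_rot: [-0.003, 3.14, 0.0]
ft_force: [-0.1, -0.6, -4.0]
grip_width: 0.0567
finger_force: 75.6
```

Call:
servo_tool(
  moves=[
    [0, 0, 0, 0, 0, 0.4, 5],
    [0, 0, 0, 0, 0, 0.3, 5],
    [0, 0, 0, 0, 0, 0.1, 5],
    [0, 0, 0, 0, 0, 0.1, 5],
    [0, 0, 0, 0, 0, 0.1, 5],
    [0, 0, 0, 0, 0, 0.1, 5],
    [0, 0, 0, 0, 0, 0, 5],
    [0, 0, 0, 0, 0, 0, 5],
  ],
)

```text
time: 30.6
tcp_pos: [0.468, 0.1599, 0.0573]
tool_rot: [-0.004, 3.141, 0.0]
ft_force: [-3.2, -1.9, 4.1]
grip_width: 0.0565
finger_force: 76.2
```

Call:
servo_tool(
  moves=[
    [0, 0, 0, 0, 0, 0, 6],
    [0, 0, 0, 0, 0, 0, 7],
    [0, 0, 0, 0, 0, 0, 8.54],
    [0, 0, 0, 0, 0, 0, 8.54],
    [0, 0, 0, 0, 0, -1.5, 8.54],
    [0, 0, 0, 0, 0, -4, 8.54],
    [0, 0, 0, 0, 0, -5, 8.54],
    [0, 0, 0, 0, 0, -5, 8.54],
    [0, 0, 0, -0.8, -1.5, -3, 8.54],
    [0, 0, 0, -2.4, -4, 0, 8.54],
    [0, 0, 0, -2.9, -4.5, 0, 8.54],
    [0, 0, 0, -2.4, -3.8, 0, 8.54],
  ],
)

```text
time: 32.1
tcp_pos: [0.5539, 0.0205, 0.2433]
tool_rot: [-0.003, 3.14, -0.001]
ft_force: [0.6, 0.8, -0.4]
grip_width: 0.0856
finger_force: 0.0
```

Call:
servo_tool(
  moves=[
    [0, 0, 0, -1.2, -1.9, 0, 8.54],
    [0, 0, 0, 0, 0, 0, 8.54],
    [0, 0, 0, 0, 0, 0, 8.54],
  ],
)

```text
time: 32.48
tcp_pos: [0.5644, 0.0042, 0.2419]
tool_rot: [0.005, -3.141, -0.001]
ft_force: [-0.0, 0.2, -0.7]
grip_width: 0.0853
finger_force: 0.0
```

```bash
python3 - <<'E'
from h import *
print(robot.read_state()['tcp_pos'])
o=[("honey",.467,.16,.1,.112),("salt",.565,.003,.086,.1)]
for n in("top","scene","wrist"):
    look(n,o,save=f"pics/{n}5.png")
    c=robot.get_calibration(n); p,d=robot.snapshot(n); C=cloud(n,d,c); hsv=cv2.cvtColor(p,cv2.COLOR_RGB2HSV)
    m=(np.hypot(C[...,0]-.675,C[...,1]-.151)<.085)&(abs(C[...,2]-.006)<.01)&(hsv[...,1]>60)
    m=cv2.morphologyEx(m.astype(np.uint8),cv2.MORPH_OPEN,np.ones((3,3))); v,u=np.nonzero(m)
    q=(plane(n,np.c_[u,v],.008,c)[:,:2]*1000).astype(np.float32)
    t=cv2.minEnclosingTriangle(q)[1].reshape(3,2); s=np.linalg.norm(t-np.roll(t,1,0),axis=1)
    w=np.roll(s,1) # side opposite each vertex
    opp=np.array([np.linalg.norm(t[1]-t[2]),np.linalg.norm(t[2]-t[0]),np.linalg.norm(t[0]-t[1])])
    area=abs(np.cross(t[1]-t[0],t[2]-t[0]))/2
    print(n,len(q),"incentre",(opp@t)/opp.sum(),"inr",2*area/opp.sum(),"sides",s,"mean",q.mean(0))
E
```

```text
[0.56439864 0.00422842 0.24187304]
top honey 542 mid [465.9 152.  105.3] size [55.3 40.  10.6]
top salt 150 mid [560.    2.2  91. ] size [21.2 28.7  9.7]
top 33 incentre [644.0914  131.74347] inr 5.0862594 sides [13.490983 25.404192 24.253132] mean [643.9157  133.51265]
scene honey 1533 mid [468.3 160.2 105.1] size [57.1 56.9 10.1]
scene salt 245 mid [564.8   2.7  90.5] size [31.6 30.9  9. ]
scene 2346 incentre [678.2772  152.21794] inr 36.524975 sides [125.8374  126.52006 127.24468] mean [677.59265 153.46364]
wrist honey 4861 mid [467.  157.7 105.7] size [56.9 57.  11.3]
wrist salt 894 mid [563.6   0.7  91.1] size [30.9 31.8 10.2]
wrist 3179 incentre [678.22864 151.12076] inr 37.78482 sides [132.25305 131.17009 129.34676] mean [665.6362  152.41243]<stdin>:13: DeprecationWarning: Arrays of 2-dimensional vectors are deprecated. Use arrays of 3-dimensional vectors instead. (deprecated in NumPy 2.0)
```

Square has honey centred. The uncovered triangle measures (678, 152) mm with inradius 37–38, as it should. Fetching the salt.

Call:
servo_tool(
  moves=[
    [0, 0, 0, 0, -0.15, 3, 8.54],
    [0, 0, 0, 0, 0, 5, 8.54],
    [0, 0, 0, 0, 0, 5, 8.54],
    [0, 0, 0, 0, 0, 4, 8.54],
    [0, 0, 0, 0, 0, 2.5, 8.54],
    [0, 0, 0, 0, 0, 1, 8.54],
    [0, 0, 0, 0, 0, 0, 8],
    [0, 0, 0, 0, 0, 0, 6],
    [0, 0, 0, 0, 0, 0, 4],
    [0, 0, 0, 0, 0, 0, 3],
    [0, 0, 0, 0, 0, 0, 3],
    [0, 0, 0, 0, 0, 0, 3],
  ],
  force=30,
)

```text
time: 34.28
tcp_pos: [0.5662, 0.0017, 0.0384]
tool_rot: [-0.003, 3.139, -0.0]
ft_force: [-0.6, 1.3, 6.1]
grip_width: 0.0383
finger_force: 29.8
```

Call:
servo_tool(
  moves=[
    [0, 0, 0, 0, 0, -1.5, 3],
    [0, 0, 0, 0, 0, -3.5, 3],
    [0, 0, 0, 0, 0, -4, 3],
    [0, 0, 0, 0, 0, -2.5, 3],
    [0, 0, 0, -1, 1.4, 0, 3],
    [0, 0, 0, -2.3, 3, 0, 3],
    [0, 0, 0, -3, 4, 0, 3],
    [0, 0, 0, -2.5, 3.4, 0, 3],
    [0, 0, 0, -1.7, 2.2, 0, 3],
    [0, 0, 0, -0.8, 1, 0, 3],
    [0, 0, 0, 0, 0, 0, 3],
    [0, 0, 0, 0, 0, 0, 3],
  ],
)

```text
time: 35.78
tcp_pos: [0.6771, 0.1511, 0.1513]
tool_rot: [0.002, -3.14, 0.001]
ft_force: [0.8, 0.2, -1.2]
grip_width: 0.0384
finger_force: 30.0
```

Call:
servo_tool(
  moves=[
    [0, 0, 0, 0, 0, 2, 3],
    [0, 0, 0, 0, 0, 3.5, 3],
    [0, 0, 0, 0, 0, 2.5, 3],
    [0, 0, 0, 0, 0, 1.5, 3],
    [0, 0, 0, 0, 0, 0.5, 3],
    [0, 0, 0, 0, 0, 0, 3],
    [0, 0, 0, 0, 0, 0, 3],
  ],
)

```text
time: 36.65
tcp_pos: [0.6786, 0.1519, 0.0531]
tool_rot: [-0.003, 3.139, 0.0]
ft_force: [-0.3, 0.3, -1.1]
grip_width: 0.0383
finger_force: 30.0
```

Call:
servo_tool(
  moves=[
    [0, 0, 0, 0, 0, 0.4, 3],
    [0, 0, 0, 0, 0, 0.3, 3],
    [0, 0, 0, 0, 0, 0.1, 3],
    [0, 0, 0, 0, 0, 0.1, 3],
    [0, 0, 0, 0, 0, 0.1, 3],
    [0, 0, 0, 0, 0, 0, 3],
    [0, 0, 0, 0, 0, 0, 3],
  ],
)

```text
time: 37.52
tcp_pos: [0.6781, 0.1519, 0.0425]
tool_rot: [-0.003, 3.141, 0.0]
ft_force: [-2.2, -0.3, 5.4]
grip_width: 0.0383
finger_force: 30.9
```

Contact. Release, rise, and back off.

Call:
servo_tool(
  moves=[
    [0, 0, 0, 0, 0, 0, 4.5],
    [0, 0, 0, 0, 0, 0, 5.5],
    [0, 0, 0, 0, 0, 0, 7],
    [0, 0, 0, 0, 0, 0, 8.54],
    [0, 0, 0, 0, 0, 0, 8.54],
    [0, 0, 0, 0, 0, -1.5, 8.54],
    [0, 0, 0, 0, 0, -4, 8.54],
    [0, 0, 0, 0, 0, -5, 8.54],
    [0, 0, 0, 0, 0, -5, 8.54],
    [0, 0, 0, 0, 0, -5, 8.54],
    [0, 0, 0, 4, -2, -2, 8.54],
    [0, 0, 0, 5, -3, 0, 8.54],
  ],
)

```text
time: 39.02
tcp_pos: [0.5886, 0.1015, 0.2709]
tool_rot: [-0.005, 3.135, -0.0]
ft_force: [-0.1, -0.3, -0.2]
grip_width: 0.0854
finger_force: 0.0
```

Call:
servo_tool(
  moves=[
    [0, 0, 0, 5, -3, 0, 8.54],
    [0, 0, 0, 5, -2, 0, 8.54],
    [0, 0, 0, 4, -2, 0, 8.54],
    [0, 0, 0, 2, -1, 0, 8.54],
    [0, 0, 0, 0, 0, 0, 8.54],
    [0, 0, 0, 0, 0, 0, 8.54],
  ],
)

```text
time: 39.78
tcp_pos: [0.4288, 0.0214, 0.2677]
tool_rot: [-0.003, 3.14, -0.0]
ft_force: [0.3, -0.6, -1.0]
grip_width: 0.0854
finger_force: 0.0
```

```bash
python3 - <<'E'
from h import *
o=[("mill",.672,-.149,.168,.182),("spice",.475,-.1305,.107,.117),("honey",.467,.16,.1,.112),("salt",.678,.152,.088,.102)]
for n in("top","scene"): look(n,o,save=f"pics/{n}6.png")
E
```

```text
top mill 43 mid [ 665.6 -149.4  173.9] size [18.6 11.  11.7]
top spice 505 mid [ 474.4 -129.4  112.1] size [41.3 42.8  9.7]
top honey none
top salt 211 mid [675.6 151.2  94.1] size [30.6 29.6 11.8]
scene mill 51 mid [ 669.7 -148.6  173.9] size [15.2 12.5 11.7]
scene spice 538 mid [ 475.7 -130.9  111.8] size [42.5 45.7  9.6]
scene honey 1522 mid [468.1 160.4 105.1] size [56.3 57.  10. ]
scene salt 320 mid [676.3 152.   93.5] size [30.  30.6 11. ]
```

View pics/scene6.png

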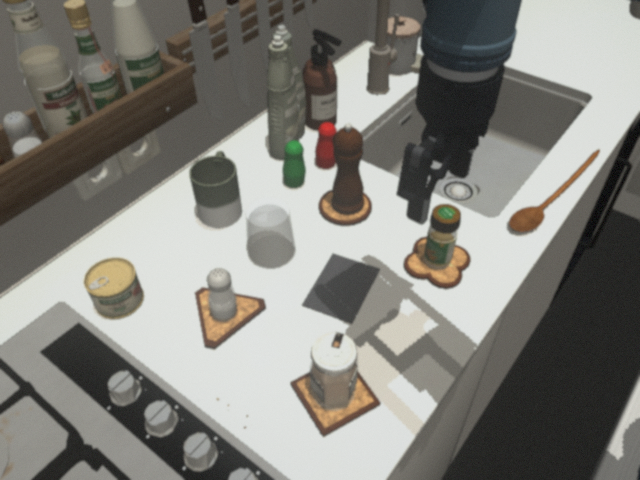

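The final view shows mill on round (346,205), spice on clover (442,255), salt on triangle (221,310) and honey on square (335,390). All four are upright and within about 2 mm of centre. The tumbler hasn't been touched and the gripper is clear.

```bash
python3 -c "
from rig import robot
print(robot.close_job())"
```

```text
the job is handed in; nothing more can be done
None
```

I handed the job in at about 40 s: all four seasonings stand upright within about 2 mm of the centres of their own coasters, and the drinking glass was left alone; the hand-in gave no verdict.

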